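# Unclip and remove the cover of a car control unit

### The job

Open the control unit: press its orange snap tab straight inward, firmly enough that the hook lets go and the tab end of the cover springs up by itself, but gently, for the tab breaks if forced. Then take the released cover by its black rib, lift it off, and set it down (do not drop it), rib upward, on the middle of the dark blue mat with the two white lines. Never pull at the cover while it is still latched, and leave the spool, the loose circuit board and the jar alone.

Things in the scene. Friction and masses are not known exactly. Their poses are not given: they have to be found in the camera images.
- housing: The control unit: an aluminium case 150 (x) x 110 (y) x 42 mm high, screwed down. Origin: centre of its underside; +x points out of the end where the orange tab is (in the world, roughly away from the robot), +y lies along that end, z up. A black plug socket sticks out 21 mm at the -x end. The case and the tab stand a push of 16 N, no more.
- tab_window (a point): Point on the outer face of the +x end wall, 23 mm above the desk, where the orange tab comes out; axes as the housing's. The tab is an upright thumb plate 30 mm wide (y), from 11 to 35 mm above the desk, centred on this point's y. At rest its outer face stands 12 to 30 mm out (+x) from this point: this depends on the model of unit and is not measured.
- tab_hook (a point): Fixed point on the case where the tab's orange hook shows in the cover's slot. The hook moves with the tab. The tab is pressed along the housing's -x against a spring of 0.7 N/mm with 1.4 N preload; the hook lets go after 3 to 7 mm of travel (4 to 8 N with friction). At 8 mm is a hard stop (some 7 N; the push then rises steeply). Above 16 N the tab breaks.
- cover_edge (a point): Point on the cover's top face, 5 mm in from its edge at the tab end, mid-width. Latched, it lies 40 mm above the desk. When the hook lets go, two spring pads raise this end by about 10 mm and hold it, the cover then leaning about 0.08 rad with its other end still in the case. The hook cannot catch again after that, even when the tab is let go.
- cover_grip (a point): Centre (half-way up) of the black rib on the loose cover; axes as the cover's. Rib: 60 mm long (x), 12 wide (y), 28 high: its top is 14 mm above this point, the plate's top 14 mm and underside 18 mm below it. Latched, this point is 54 mm above the desk. Grip across the width (fingers closing along y) from above.
- cover: The loose cover: grey plate 134 (x) x 94 (y) x 4 mm with the rib, 0.1 to 0.2 kg, sunk in the top of the case with 1.5 mm play. Origin: middle of the plate's underside, +x towards the tab end, z up. The rib's centre is 5 mm towards -x and 18 mm up from it.
- mat_top (a point): Centre of the top face of the dark blue mat with two white lines (not the light blue folder), 200 (x) x 180 (y) x 4 mm, fixed to the desk; the cover belongs on its middle, which way it is turned does not matter.
- spool: Bystander: metal solder spool standing on the desk, 48 mm across, 36 mm high; origin at its underside.
- board: Bystander: loose green circuit board 80 x 60 mm with a black connector, 16 mm high; origin at its underside.
- jar: Bystander: small amber jar 50 mm across, 55 mm high; origin at its underside.
Things that resemble listed ones, but are neither listed nor needed, are in the scene too. Several things have the shape of the housing; the one meant has the colours described above.

How it is judged:
By the outcome, as a careful person would: the job done as asked, in the order asked, and still so for the second after the job is handed in, with the robot touching nothing.
It also fails if it takes over 58 s, if anything falls off the work surface, if the arm or the gripper's body presses on something with over 40 N, if the wrist force passes 120 N, or if a joint passes its speed limit or range.

### The arm

A 6-joint arm with a two-finger parallel gripper is mounted at the origin on the work surface. World frame = base frame: x ahead of the robot, y to its left, z up, the work surface at z = 0. Lengths are in m, angles in rad, forces in N, time in s.
With the tool pointing down it reaches from about 0.3 to 0.75 m from the base axis. Payload 8.5 kg.
Tool frame: the origin (TCP) lies at the very end of the fingers, on their centre line; the grasp point (between the pads) lies 19 mm behind it; z points along the fingers, y is the line along which they close (so a half turn about z gives the same grasp; the last joint's range is limited). The gripper opens to 85 mm and grips with 20 to 120 N. Pads are 22 mm wide; open, the fingers measure 114 mm over their backs; the gripper's body (76 mm by 85 mm) begins 54 mm behind the grasp point. The pads swing forward as they close: fully open they stand 13 mm farther back than shut.
Start: joints at [-1.511, 0.381, 1.297, -0, 1.464, -0.215], TCP at [0.149, -0.529, 0.231] pointing down, gripper open.
Joint ranges: [-3.11, 3.11], [-0.89, 2.33], [0.22, 2.48], [-1.42, 4.56], [0.17, 2.85], [-2.88, 2.88]. Speed limits (rad/s): [2.39, 2.39, 3.14, 3.14, 3.14, 3.14].

### API

Orientations are given as a unit quaternion [w, x, y, z].
In Python, from rig import telemetry, cams, ticket gives the robot as it stands.
- The arm moves only by the tool send_rows, never from a script. Its argument "motion" is a list of rows, each an object of numbers: "tx", "ty", "tz": the shift along the tool's x, y, z in m; "ax", "ay", "az": the turn, a rotation vector about the tool's x, y, z in degrees. In form: [{"tx": .., "ty": .., "tz": .., "ax": .., "ay": .., "az": ..}, ...]. A call has 1 to 5 rows; each row shifts and turns the commanded pose from where the row before left it, along the tool's axes as they then stand; what a row does not reach is not made up. A row lasts 1/8 s, in which the tool goes at most 62.5 mm and 10.7 degrees, less where a joint would pass 70% of its speed; a pose out of reach is approached as far as the arm can. A call is refused whole if a number of a shift passes 0.0625 or a number of a turn 10.7, either way. A call with a gripper value outside its range is refused whole. "gripper" is the opening, from -1 (shut) to 1 (fully open), set as the call begins (left out, the last holds). The fingers move at their own pace and stop on an object; the grip force is fixed at half the most. Time passes only in rows, so rows that do not move let the fingers close. It gives the time, the measured TCP pose, the force, the opening and the grip force at its end, in the units of the state.
- telemetry.read_state(): the state, without advancing time (a new reading comes with each control period).
- cams.camera(name): name is "scene" or "top" or "wrist"; returns the picture (384x512x3 uint8, blue, green, red); there is no depth.
- cams.camera_info(name): a dict with "intrinsics" (3x3 intrinsics, pixels), "origin" and "rotation" of the camera in the world; the wrist camera has in their place "tool_from_camera" (4x4, takes a point from camera to tool coordinates, whose origin is the TCP and whose axes are the flange's). Camera axes: x right, y down, z forward; pixel columns grow to the right and rows downward; lengths in m; the calibration is good to about 2 mm. The wrist camera is an equidistant fisheye: a pixel r from the principal point sees the ray r / f radians off the axis. A picture is of the moment at which its call begins: read the wrist's pose just before it. camera_info takes no time and is no camera call.
- ticket.close_job(): hands the job in; it is judged then, once.
The state is a dict: "time_s": time; "joints": joint angles; "qd": joint speeds; "effort": joint torques, N m; "tool_pos": TCP position; "tool_rot": TCP orientation; "wrist_force": force on the tool from outside, world axes, zero at the start; "ft_torque": the same for the moment, N m; "gripper_width": finger opening in m; "grip_force": force on a finger pad.
Only numpy, scipy, OpenCV 4.12 (cv2) and the standard library are available. Lean on these libraries where they do the work, as an engineer would, in place of code of your own. Each camera call takes 0.05 s, during which the arm holds its last target. There are 200 camera calls.

## Working session

There is one attempt and no reset: what is moved stays moved. The work goes in short steps, Python scripts to look and compute and a tool call to move; the robot and the scene stay as the last step left them, time stands still between calls to the robot, and variables do not carry over. Pictures are saved under pics/ and viewed, at most 10 in all, crops included, and the job is handed in when it is done.

Besides the shell and the picture viewer there is one more tool, called after ">>>" as name([rows], argument=value, ...), one row to a line, values as JSON. send_rows: Moves the arm, as the interface text tells. Its arguments: {"type":"object","properties":{"motion":{"type":"array"},"gripper":{"type":"number"}},"required":["motion"]}

```bash
mkdir -p pics; ls; python3 - <<'E'
from rig import telemetry,cams
import cv2,numpy as np
s=telemetry.read_state();print({k:np.round(v,3).tolist() for k,v in s.items()})
for n in("scene","top","wrist"):
    cv2.imwrite(f"pics/{n}0.png",cams.camera(n));i=cams.camera_info(n)
    print(n,{k:np.round(v,4).tolist() if not isinstance(v,str) else v for k,v in i.items()})
a=[cv2.imread(f"pics/{n}0.png") for n in("scene","top")]
cv2.imwrite("pics/both0.png",cv2.resize(np.vstack(a),(800,1200))[:600]) 
cv2.imwrite("pics/top0b.png",cv2.resize(a[1],(800,600)))
E
```

```text
pics
{'time_s': 0.0, 'joints': [-1.511, 0.381, 1.298, -0.0, 1.464, -0.215], 'qd': [0.001, -0.0, 0.002, -0.001, 0.001, -0.0], 'effort': [0.001, -44.846, -23.128, -0.0, 0.005, -0.0], 'tool_pos': [0.149, -0.529, 0.231], 'tool_rot': [-0.001, 0.991, 0.137, 0.0], 'wrist_force': [-0.247, -0.46, 0.057], 'ft_torque': [-0.049, 0.0, 0.029], 'grip_force': 0.0, 'gripper_width': 0.086}
scene {'intrinsics': [[411.8637, 0.0, 256.2247], [0.0, 411.8637, 191.3676], [0.0, 0.0, 1.0]], 'origin': [1.0433, -0.1498, 0.9002], 'rotation': [-0.2187, 0.7353, 0.6147, -0.1834]}
top {'intrinsics': [[474.0408, 0.0, 253.4844], [0.0, 474.0408, 187.1078], [0.0, 0.0, 1.0]], 'origin': [0.193, -0.0776, 1.5499], 'rotation': [-0.0714, 0.7167, -0.6898, 0.073]}
wrist {'intrinsics': [[297.3186, 0.0, 254.2499], [0.0, 297.3186, 194.3022], [0.0, 0.0, 1.0]], 'tool_from_camera': [[0.0006, -0.9646, -0.2638, 0.067], [1.0, 0.0004, 0.0006, 0.0007], [-0.0005, -0.2638, 0.9646, -0.1417], [0.0, 0.0, 0.0, 1.0]]}
```

View pics/top0b.png

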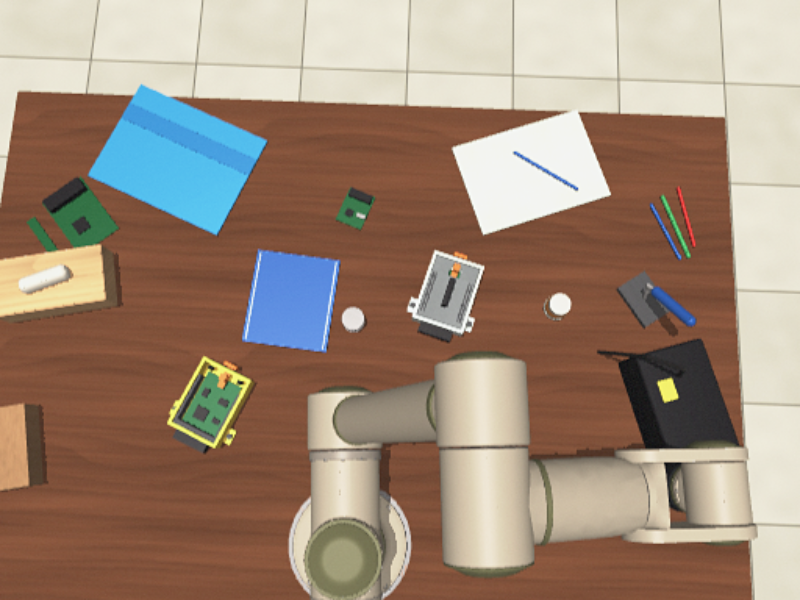

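View pics/scene0.png

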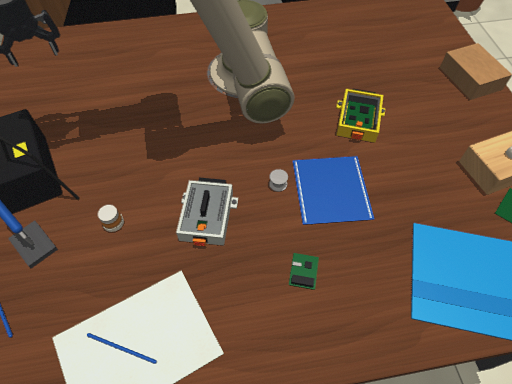

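Top view (800x600 px): candidates for the unit are the grey case with orange tab at (447,290) and the yellow open case at (212,402). I choose the grey one. The mat is the dark blue one with white lines at (292,300), not the light blue folder at (178,160). The spool is at (353,319), the jar at (558,305) and the board at (356,208).

```bash
cat > h.py <<'E'
from rig import telemetry,cams
import cv2,numpy as np
from scipy.spatial.transform import Rotation as R
def rot(q): return R.from_quat([q[1],q[2],q[3],q[0]]).as_matrix()
def rays(n,px,st=None):
    i=cams.camera_info(n);K=np.array(i["intrinsics"]);px=np.atleast_2d(px).astype(float)
    u=(px-[K[0,2],K[1,2]])/K[0,0]
    if n!="wrist":
        d=np.c_[u,np.ones(len(u))];r=np.array(i["rotation"]);r=rot(r) if r.size==4 else r
        return np.array(i["origin"]),d@r.T
    th=np.linalg.norm(u,axis=1,keepdims=True);d=np.c_[u*np.sinc(th/np.pi)/np.maximum(np.sinc(0),1),np.cos(th)]
    T=np.array(i["tool_from_camera"]);Rt=rot(st["tool_rot"])
    return np.array(st["tool_pos"])+Rt@T[:3,3],d@(Rt@T[:3,:3]).T
def plane(n,px,z,st=None):
    o,d=rays(n,px,st);return o+d*((z-o[2])/d[:,2:])
def project(P,st):
    i=cams.camera_info("wrist");K=np.array(i["intrinsics"]);T=np.array(i["tool_from_camera"])
    p=((np.atleast_2d(P)-st["tool_pos"])@rot(st["tool_rot"])-T[:3,3])@T[:3,:3]
    r=np.linalg.norm(p[:,:2],axis=1);th=np.arctan2(r,p[:,2])
    return p[:,:2]/r[:,None]*th[:,None]*K[0,0]+[K[0,2],K[1,2]]
E
python3 - <<'E'
from h import *
im=cv2.imread("pics/top0.png");s=512/800
pts=dict(hous=(447,290,.042),mat=(292,300,.004),spool=(353,319,.036),jar=(558,305,.055),board=(356,208,.01))
for k,(x,y,z) in pts.items(): print(k,plane("top",(x*s,y*s),z).round(3))
hsv=cv2.cvtColor(im,cv2.COLOR_BGR2HSV)
def big(m,x,y):
    n,l,st,c=cv2.connectedComponentsWithStats(m.astype(np.uint8));b=l[int(y),int(x)];return (l==b).astype(np.uint8)
m=(cv2.inRange(hsv,(106,80,60),(125,255,255))>0)
b=big(m,292*s,300*s);c=cv2.findContours(b,0,2)[0][0];r=cv2.minAreaRect(c);print("mat",r,plane("top",r[0],.004).round(4))
o=cv2.inRange(hsv,(5,170,150),(16,255,255));o[:, :250]=0
n,l,st,c=cv2.connectedComponentsWithStats(o);print(st,c)
for q in c[1:]: print(plane("top",q,.035).round(4))
cr=im[145:235,250:320];cv2.imwrite("pics/crop1.png",cv2.resize(cr,None,fx=6.5,fy=6.5,interpolation=2))
E
```

```text
hous [[ 0.515 -0.181  0.042]]
mat [[0.489 0.145 0.004]]
spool [[0.447 0.012 0.036]]
jar [[ 0.49  -0.409  0.055]]
board [[0.696 0.019 0.01 ]]
mat ((185.82659912109375, 192.1271514892578), (54.58853530883789, 60.51876449584961), 8.746161460876465) [[0.488  0.1489 0.004 ]]
[[     0      0    512    384 196576]
 [   290    161      9      5     16]
 [   289    169      4      8     14]
 [   293    170      1      2      2]] [[255.49395654 191.5038611 ]
 [294.375      162.9375    ]
 [290.57142857 172.92857143]
 [293.         170.5       ]]
[[ 0.5939 -0.2068  0.035 ]]
[[ 0.5596 -0.195   0.035 ]]
[[ 0.5681 -0.2028  0.035 ]]
```

View pics/crop1.png

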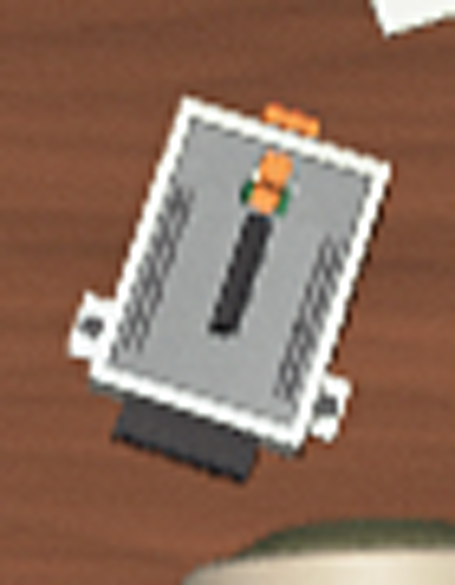

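The crop confirms the grey case, with the orange tab at crop (292,120), the hook at (270,180), the black rib at (240,273), and corners at (185,100), (388,168), (297,445) and (97,372).

```bash
python3 - <<'E'
from h import *
c=np.array([(185,100),(388,168),(297,445),(97,372)])/6.5+[250,145]
P=plane("top",c,.042);print(P.round(4),P.mean(0).round(4))
ux=(P[0]+P[1]-P[2]-P[3])/2;uy=(P[0]+P[3]-P[1]-P[2])/2
print(np.linalg.norm(ux),np.linalg.norm(uy),np.degrees(np.arctan2(ux[1],ux[0])),np.degrees(np.arctan2(-uy[0],uy[1])))
s=telemetry.read_state();M=rot(s["tool_rot"]);print(M.round(3))
e=ux/np.linalg.norm(ux);t=P.mean(0)+e*.15;t[2]=.2
print("target",t,"tool delta",M.T@(t-s["tool_pos"]))
E
```

```text
[[ 0.5987 -0.1537  0.042 ]
 [ 0.5673 -0.2569  0.042 ]
 [ 0.4247 -0.2138  0.042 ]
 [ 0.4575 -0.1138  0.042 ]] [ 0.512  -0.1846  0.042 ]
0.14789716950259407 0.10653812895923057 -16.29680274266462 -17.51990691254214
[[ 0.962  0.271 -0.   ]
 [ 0.271 -0.962  0.001]
 [ 0.    -0.001 -1.   ]]
target [ 0.65601557 -0.226658    0.2       ] tool delta [ 0.56985146 -0.15361532  0.03115386]
```

>>> send_rows([
  {"tx": 0.05,"ty": -0.0135},
  {"tx": 0.05,"ty": -0.0135},
  {"tx": 0.05,"ty": -0.0135},
  {"tx": 0.05,"ty": -0.0135},
  {"tx": 0.05,"ty": -0.0135},
], gripper=-1)

```text
invalid input at $.motion[0]: expected keys tx, ty, tz, ax, ay, az
```

>>> send_rows([
  {"tx": 0.05,"ty": -0.0135},
  {"tx": 0.05,"ty": -0.0135},
  {"tx": 0.05,"ty": -0.0135},
  {"tx": 0.05,"ty": -0.0135},
  {"tx": 0.05,"ty": -0.0135},
])

```text
invalid input at $.motion[0]: expected keys tx, ty, tz, ax, ay, az
```

>>> send_rows([
  {"tx": 0.05,"ty": -0.0135},
  {"az": 10},
  {"az": 10},
  {"az": 10},
  {"az": 2.6},
])

```text
invalid input at $.motion[0]: expected keys tx, ty, tz, ax, ay, az
```

```bash
python3 - <<'E'
from h import *
import json
s=telemetry.read_state();im=cams.camera("wrist");cv2.imwrite("pics/w1.png",im)
json.dump({k:np.array(s[k]).tolist() for k in("tool_pos","tool_rot")},open("w1.json","w"))
print(s["time_s"],s["tool_pos"],rot(s["tool_rot"]).round(3),s["gripper_width"])
cv2.imwrite("pics/w1b.png",cv2.resize(im,(800,600)))
E
```

```text
0.15 [ 0.1492195  -0.52915465  0.23086171] [[ 0.962  0.271 -0.   ]
 [ 0.271 -0.962  0.001]
 [ 0.    -0.001 -1.   ]] 0.08531690407150343
```

View pics/w1b.png

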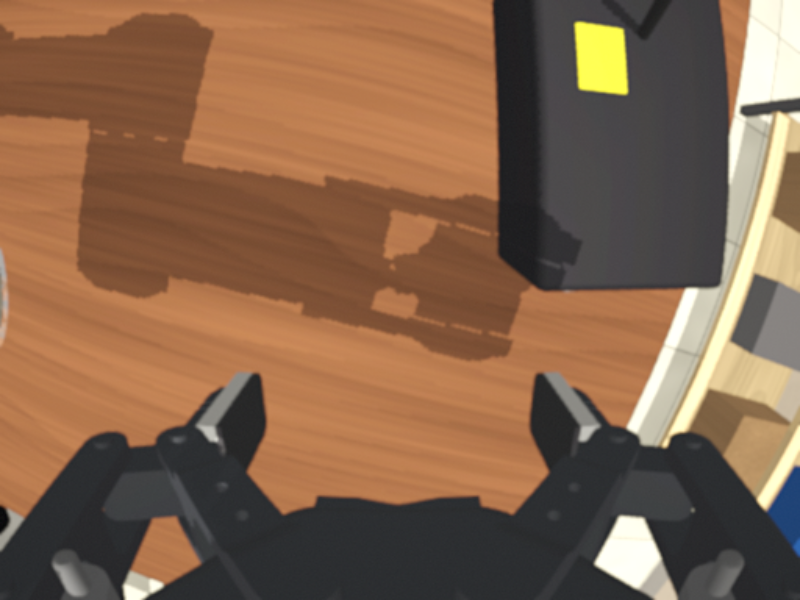

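The picture shows the start view: a black toolbox ahead and to the right at (610,140), with the fingers at the bottom. The rows need all six keys. I'll move sideways first to stay clear of the box.

>>> send_rows([
  {"tx": 0.0,"ty": -0.05,"tz": 0,"ax": 0,"ay": 0,"az": 0},
  {"tx": 0.0,"ty": -0.05,"tz": 0,"ax": 0,"ay": 0,"az": 0},
  {"tx": 0.03,"ty": -0.05,"tz": 0,"ax": 0,"ay": 0,"az": 0},
  {"tx": 0.05,"ty": 0,"tz": 0,"ax": 0,"ay": 0,"az": 0},
  {"tx": 0.05,"ty": 0,"tz": 0,"ax": 0,"ay": 0,"az": 0},
], gripper=-1)

```text
time_s: 0.82
tool_pos: [0.2346, -0.3489, 0.2317]
tool_rot: [0.0, 0.991, 0.136, 0.0]
wrist_force: [-0.8, -1.3, 0.0]
gripper_width: 0.0005
grip_force: 0.0
```

>>> send_rows([
  {"tx": 0.05,"ty": 0,"tz": 0,"ax": 0,"ay": 0,"az": 0},
  {"tx": 0.05,"ty": 0,"tz": 0,"ax": 0,"ay": 0,"az": 0},
  {"tx": 0.05,"ty": 0,"tz": 0,"ax": 0,"ay": 0,"az": 0},
  {"tx": 0.05,"ty": 0,"tz": 0,"ax": 0,"ay": 0,"az": 0},
  {"tx": 0.05,"ty": 0,"tz": 0,"ax": 0,"ay": 0,"az": 0},
])

```text
time_s: 1.45
tool_pos: [0.4758, -0.2811, 0.2312]
tool_rot: [-0.0, 0.991, 0.137, -0.0]
wrist_force: [0.3, -1.3, 0.5]
gripper_width: 0.0001
grip_force: 0.0
```

>>> send_rows([
  {"tx": 0.05,"ty": 0,"tz": 0,"ax": 0,"ay": 0,"az": 0},
  {"tx": 0.05,"ty": 0,"tz": 0,"ax": 0,"ay": 0,"az": 0},
  {"tx": 0.05,"ty": 0,"tz": 0,"ax": 0,"ay": 0,"az": 0},
  {"tx": 0.04,"ty": 0,"tz": 0,"ax": 0,"ay": 0,"az": 0},
  {"tx": 0,"ty": 0,"tz": 0,"ax": 0,"ay": 0,"az": 10},
])

```text
time_s: 2.08
tool_pos: [0.659, -0.2289, 0.2296]
tool_rot: [-0.001, 0.999, 0.049, -0.001]
wrist_force: [0.1, 0.7, -0.7]
gripper_width: 0.0
grip_force: 0.0
```

>>> send_rows([
  {"tx": 0,"ty": 0,"tz": 0,"ax": 0,"ay": 0,"az": 10},
  {"tx": 0,"ty": 0,"tz": 0,"ax": 0,"ay": 0,"az": 10},
  {"tx": 0,"ty": 0,"tz": 0,"ax": 0,"ay": 0,"az": 2.6},
  {"tx": 0,"ty": 0,"tz": 0,"ax": 0,"ay": 0,"az": 0},
])

```text
time_s: 2.58
tool_pos: [0.6571, -0.2303, 0.231]
tool_rot: [-0.0, 0.989, -0.146, -0.0]
wrist_force: [-0.6, -0.0, -0.2]
gripper_width: -0.0001
grip_force: 0.0
```

```bash
python3 - <<'E'
from h import *
import json
s=telemetry.read_state();im=cams.camera("wrist");cv2.imwrite("pics/w2.png",im)
json.dump({k:np.array(s[k]).tolist() for k in("tool_pos","tool_rot")},open("w2.json","w"))
print(s["time_s"],s["tool_pos"],rot(s["tool_rot"]).round(3),s["gripper_width"])
cv2.imwrite("pics/w2b.png",cv2.resize(im,(800,600)))
E
```

```text
2.575 [ 0.6570949  -0.23027391  0.2310176 ] [[ 0.957 -0.289 -0.001]
 [-0.289 -0.957  0.   ]
 [-0.001 -0.    -1.   ]] -0.00013609838634328917
```

View pics/w2b.png

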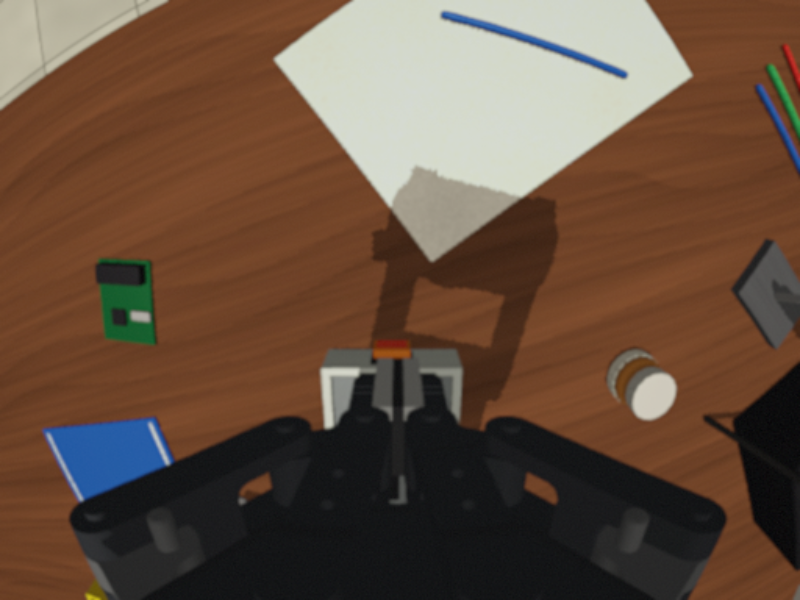

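The wrist view shows the tab at (391,350), dead ahead and slightly left of the fingers, and the end-wall top edge from (321,367) to (462,367).

```bash
python3 - <<'E'
from h import *
import json
s=json.load(open("w2.json"));im=cv2.imread("pics/w2.png");hsv=cv2.cvtColor(im,cv2.COLOR_BGR2HSV)
m=cv2.inRange(hsv,(3,150,90),(18,255,255));m[:,:230]=0;m[:,270:]=0;m[:212]=0;m[235:]=0
ys,xs=np.nonzero(m);print(xs.min(),xs.max(),ys.min(),ys.max());print(hsv[214:232,250])
M=rot(s["tool_rot"]);f=lambda px,z:((plane("wrist",px,z,s)-s["tool_pos"])@M).round(4)
k=.64
print("corners tool",f([(321*k,367*k),(462*k,367*k)],.042),plane("wrist",[(321*k,367*k),(462*k,367*k)],.042,s))
for y in(ys.min(),ys.max()+1):
  for z in(.035,.011): print(y,z,f([(xs.min(),y),(xs.max()+1,y)],z).tolist())
E
```

```text
230 269 212 229
[[ 11 162  74]
 [ 11 164  73]
 [ 10 166  77]
 [  6 193  94]
 [  4 210 113]
 [  3 208 120]
 [  3 213 120]
 [  4 214 118]
 [  7 223 120]
 [ 12 223 127]
 [ 13 221 143]
 [ 14 225 153]
 [ 13 218 157]
 [ 13 215 154]
 [ 12 188 138]
 [  9 123 108]
 [ 16  35  80]
 [ 30  10  75]]
corners tool [[-0.0744 -0.0588  0.1891]
 [-0.0742  0.0509  0.1891]] [[ 0.60284791 -0.15237042  0.042     ]
 [ 0.57128323 -0.25746046  0.042     ]]
212 0.035 [[-0.0471, -0.0286, 0.1961], [-0.047, 0.0195, 0.196]]
212 0.011 [[-0.0552, -0.0306, 0.2201], [-0.0551, 0.0208, 0.22]]
230 0.035 [[-0.0704, -0.0292, 0.1961], [-0.0703, 0.0199, 0.1961]]
230 0.011 [[-0.0802, -0.0313, 0.2201], [-0.0801, 0.0213, 0.2201]]
```

>>> send_rows([
  {"tx": 0,"ty": -0.0035,"tz": 0.05,"ax": 0,"ay": 0,"az": 0},
  {"tx": 0,"ty": 0,"tz": 0.05,"ax": 0,"ay": 0,"az": 0},
  {"tx": 0,"ty": 0,"tz": 0.05,"ax": 0,"ay": 0,"az": 0},
  {"tx": 0,"ty": 0,"tz": 0.045,"ax": 0,"ay": 0,"az": 0},
  {"tx": 0,"ty": 0,"tz": 0.018,"ax": 0,"ay": 0,"az": 0},
])

```text
time_s: 3.25
tool_pos: [0.6571, -0.2265, 0.0156]
tool_rot: [-0.001, 0.989, -0.146, -0.002]
wrist_force: [-0.5, -0.1, 0.8]
gripper_width: 0.0001
grip_force: 0.0
```

>>> send_rows([
  {"tx": -0.015,"ty": 0,"tz": 0,"ax": 0,"ay": 0,"az": 0},
  {"tx": -0.015,"ty": 0,"tz": 0,"ax": 0,"ay": 0,"az": 0},
  {"tx": -0.008,"ty": 0,"tz": 0,"ax": 0,"ay": 0,"az": 0},
  {"tx": 0,"ty": 0,"tz": 0,"ax": 0,"ay": 0,"az": 0},
  {"tx": 0,"ty": 0,"tz": 0,"ax": 0,"ay": 0,"az": 0},
])

```text
time_s: 3.88
tool_pos: [0.6224, -0.2162, 0.0187]
tool_rot: [0.0, 0.989, -0.147, 0.001]
wrist_force: [-0.4, 0.3, 0.2]
gripper_width: -0.0002
grip_force: 0.0
```

```bash
python3 - <<'E'
from h import *
s=telemetry.read_state();print(s["time_s"],s["tool_pos"],rot(s["tool_rot"]).round(3).tolist(),s["wrist_force"])
im=cams.camera("scene");cv2.imwrite("pics/s3.png",im)
w=cams.camera("wrist");cv2.imwrite("pics/w3.png",w)
a=cv2.resize(im[160:260,160:260],(400,400),interpolation=2);b=cv2.resize(w[150:300,180:330],(400,400),interpolation=2)
cv2.imwrite("pics/v3.png",np.hstack([a,b]))
E
```

```text
3.875 [ 0.62237698 -0.21624211  0.01871663] [[0.957, -0.29, 0.001], [-0.29, -0.957, -0.001], [0.001, 0.0, -1.0]] [-0.40439196  0.29133185  0.15565769]
```

View pics/v3.png

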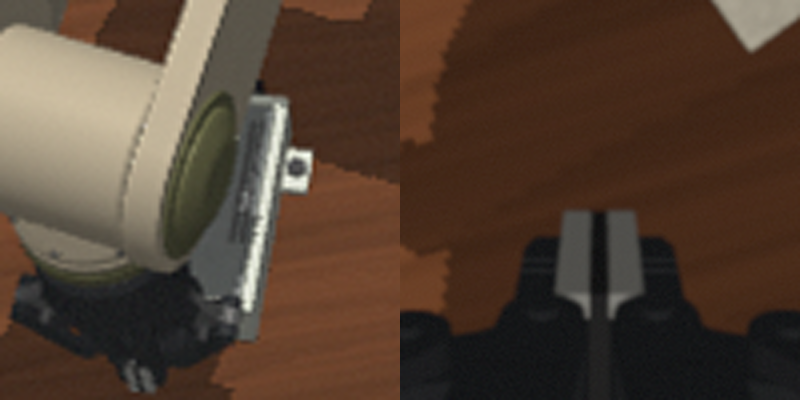

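The scene view (left half) shows the wrist over the tab, hiding most of the case. The wrist view shows only the shut fingers at (600,250). I'll go by force from here.

>>> send_rows([
  {"tx": -0.003,"ty": 0,"tz": 0.003,"ax": 0,"ay": 0,"az": 0},
  {"tx": -0.003,"ty": 0,"tz": 0,"ax": 0,"ay": 0,"az": 0},
  {"tx": -0.002,"ty": 0,"tz": 0,"ax": 0,"ay": 0,"az": 0},
  {"tx": 0,"ty": 0,"tz": 0,"ax": 0,"ay": 0,"az": 0},
])

```text
time_s: 4.47
tool_pos: [0.614, -0.2136, 0.0154]
tool_rot: [-0.0, 0.989, -0.147, -0.0]
wrist_force: [-0.7, -1.1, 0.5]
gripper_width: 0.0
grip_force: 0.0
```

>>> send_rows([
  {"tx": -0.001,"ty": 0,"tz": 0,"ax": 0,"ay": 0,"az": 0},
  {"tx": -0.001,"ty": 0,"tz": 0,"ax": 0,"ay": 0,"az": 0},
  {"tx": 0,"ty": 0,"tz": 0,"ax": 0,"ay": 0,"az": 0},
])

```text
time_s: 4.85
tool_pos: [0.6122, -0.213, 0.0153]
tool_rot: [0.0, 0.989, -0.147, -0.0]
wrist_force: [-0.1, 0.5, 0.2]
gripper_width: 0.0
grip_force: 0.0
```

>>> send_rows([
  {"tx": -0.001,"ty": 0,"tz": 0,"ax": 0,"ay": 0,"az": 0},
  {"tx": -0.001,"ty": 0,"tz": 0,"ax": 0,"ay": 0,"az": 0},
  {"tx": 0,"ty": 0,"tz": 0,"ax": 0,"ay": 0,"az": 0},
])

```text
time_s: 5.22
tool_pos: [0.6102, -0.2124, 0.0153]
tool_rot: [-0.0, 0.989, -0.147, -0.0]
wrist_force: [-0.5, -0.2, 0.7]
gripper_width: 0.0001
grip_force: 0.0
```

>>> send_rows([
  {"tx": -0.001,"ty": 0,"tz": 0,"ax": 0,"ay": 0,"az": 0},
  {"tx": 0,"ty": 0,"tz": 0,"ax": 0,"ay": 0,"az": 0},
])

```text
time_s: 5.48
tool_pos: [0.6093, -0.2122, 0.0153]
tool_rot: [-0.0, 0.989, -0.147, -0.0]
wrist_force: [-0.0, 0.0, 0.5]
gripper_width: -0.0002
grip_force: 0.0
```

>>> send_rows([
  {"tx": -0.001,"ty": 0,"tz": 0,"ax": 0,"ay": 0,"az": 0},
  {"tx": 0,"ty": 0,"tz": 0,"ax": 0,"ay": 0,"az": 0},
])

```text
time_s: 5.72
tool_pos: [0.6085, -0.2119, 0.0154]
tool_rot: [0.0, 0.989, -0.147, 0.0]
wrist_force: [1.5, -0.1, -0.5]
gripper_width: -0.0002
grip_force: 0.5
```

>>> send_rows([
  {"tx": -0.001,"ty": 0,"tz": 0,"ax": 0,"ay": 0,"az": 0},
  {"tx": 0,"ty": 0,"tz": 0,"ax": 0,"ay": 0,"az": 0},
])

```text
time_s: 5.98
tool_pos: [0.6078, -0.2117, 0.0155]
tool_rot: [0.0, 0.989, -0.147, 0.001]
wrist_force: [3.3, -1.7, -1.2]
gripper_width: 0.0001
grip_force: 1.6
```

>>> send_rows([
  {"tx": -0.001,"ty": 0,"tz": 0,"ax": 0,"ay": 0,"az": 0},
  {"tx": 0,"ty": 0,"tz": 0,"ax": 0,"ay": 0,"az": 0},
])

```text
time_s: 6.22
tool_pos: [0.6067, -0.2114, 0.0155]
tool_rot: [0.0, 0.989, -0.147, 0.0]
wrist_force: [4.4, -1.8, -0.3]
gripper_width: -0.0003
grip_force: 1.9
```

>>> send_rows([
  {"tx": -0.001,"ty": 0,"tz": 0,"ax": 0,"ay": 0,"az": 0},
  {"tx": 0,"ty": 0,"tz": 0,"ax": 0,"ay": 0,"az": 0},
])

```text
time_s: 6.48
tool_pos: [0.6057, -0.2111, 0.0154]
tool_rot: [0.0, 0.989, -0.147, 0.0]
wrist_force: [3.8, -1.0, 0.2]
gripper_width: -0.0001
grip_force: 2.2
```

>>> send_rows([
  {"tx": -0.001,"ty": 0,"tz": 0,"ax": 0,"ay": 0,"az": 0},
  {"tx": 0,"ty": 0,"tz": 0,"ax": 0,"ay": 0,"az": 0},
])

```text
time_s: 6.72
tool_pos: [0.6047, -0.2108, 0.0155]
tool_rot: [0.0, 0.989, -0.147, 0.0]
wrist_force: [4.4, -1.5, 0.2]
gripper_width: -0.0001
grip_force: 2.5
```

>>> send_rows([
  {"tx": -0.001,"ty": 0,"tz": 0,"ax": 0,"ay": 0,"az": 0},
  {"tx": 0,"ty": 0,"tz": 0,"ax": 0,"ay": 0,"az": 0},
])

```text
time_s: 6.98
tool_pos: [0.6037, -0.2105, 0.0154]
tool_rot: [0.0, 0.989, -0.147, 0.0]
wrist_force: [4.2, -0.8, 0.2]
gripper_width: -0.0002
grip_force: 2.5
```

```bash
python3 - <<'E'
from h import *
im=cams.camera("scene");cv2.imwrite("pics/s4.png",im)
t=cams.camera("top");cv2.imwrite("pics/t4.png",t)
old=cv2.imread("pics/s3.png")
f=lambda i:cv2.resize(i[180:250,200:250],(400,560),interpolation=2)
cv2.imwrite("pics/v4.png",np.hstack([f(old),f(im)]))
E
```

```text
(no output)
```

View pics/v4.png

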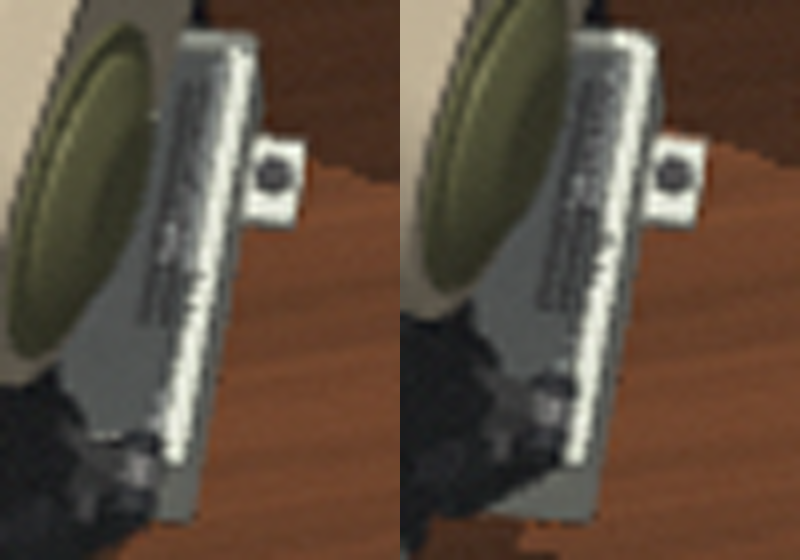

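Between the two crops the case rim is unchanged, but the vent ends moved up from (165,325) to (565,312), about 1.6 camera px. That fits the cover having sprung up. I'll press 1 mm more for margin, then back off and verify.

>>> send_rows([
  {"tx": -0.001,"ty": 0,"tz": 0,"ax": 0,"ay": 0,"az": 0},
  {"tx": 0,"ty": 0,"tz": 0,"ax": 0,"ay": 0,"az": 0},
])

```text
time_s: 7.32
tool_pos: [0.6028, -0.2103, 0.0154]
tool_rot: [0.0, 0.989, -0.147, 0.0]
wrist_force: [5.4, -1.1, -0.3]
gripper_width: 0.0002
grip_force: 2.8
```

>>> send_rows([
  {"tx": 0.01,"ty": 0,"tz": 0,"ax": 0,"ay": 0,"az": 0},
  {"tx": 0.03,"ty": 0,"tz": 0,"ax": 0,"ay": 0,"az": 0},
  {"tx": 0.01,"ty": 0,"tz": -0.05,"ax": 0,"ay": 0,"az": 0},
  {"tx": 0,"ty": 0,"tz": -0.06,"ax": 0,"ay": 0,"az": 0},
  {"tx": 0,"ty": 0,"tz": -0.06,"ax": 0,"ay": 0,"az": 0},
])

```text
time_s: 7.95
tool_pos: [0.6498, -0.2242, 0.1864]
tool_rot: [-0.001, 0.989, -0.147, -0.002]
wrist_force: [0.9, -0.0, 0.1]
gripper_width: -0.0002
grip_force: 0.0
```

>>> send_rows([
  {"tx": -0.05,"ty": 0,"tz": -0.03,"ax": 0,"ay": 0,"az": 0},
  {"tx": -0.06,"ty": 0,"tz": 0,"ax": 0,"ay": 0,"az": 0},
  {"tx": -0.06,"ty": 0,"tz": 0,"ax": 0,"ay": 0,"az": 0},
  {"tx": -0.045,"ty": 0,"tz": 0,"ax": 0,"ay": 0,"az": 0},
  {"tx": 0,"ty": 0,"tz": 0,"ax": 0,"ay": 0,"az": 0},
], gripper=1)

```text
time_s: 8.57
tool_pos: [0.4422, -0.161, 0.2155]
tool_rot: [-0.001, 0.989, -0.147, -0.001]
wrist_force: [-0.3, -0.3, 1.3]
gripper_width: 0.0852
grip_force: 0.0
```

```bash
python3 - <<'E'
from h import *
import json
s=telemetry.read_state();im=cams.camera("wrist");cv2.imwrite("pics/w5.png",im)
json.dump({k:np.array(s[k]).tolist() for k in("tool_pos","tool_rot")},open("w5.json","w"))
print(s["time_s"],s["tool_pos"],rot(s["tool_rot"]).round(3).tolist(),s["gripper_width"])
cv2.imwrite("pics/w5b.png",cv2.resize(im,(800,600)))
E
```

```text
8.575 [ 0.44219635 -0.16098217  0.21552592] [[0.957, -0.29, -0.003], [-0.29, -0.957, 0.001], [-0.003, -0.001, -1.0]] 0.08524044128474174
```

View pics/w5b.png

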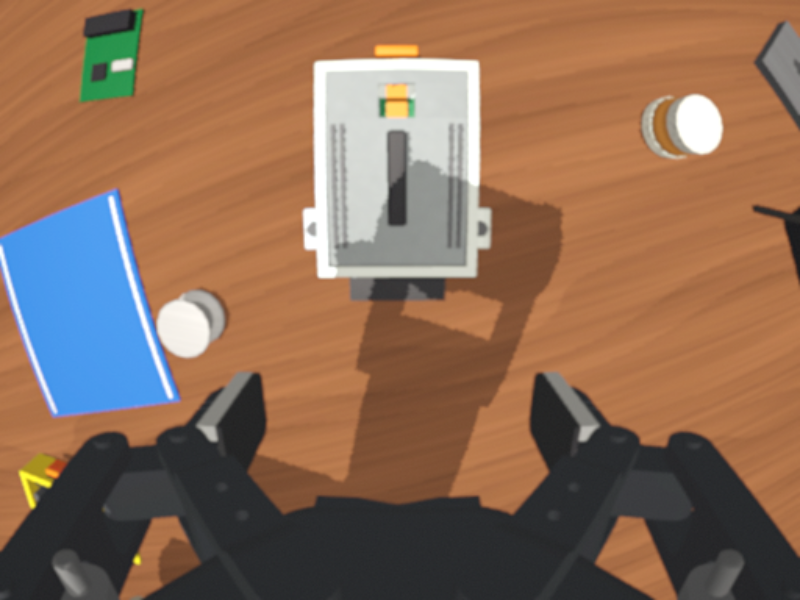

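The wrist view shows the grey unit with its cover, the rib from (397,132) to (397,225), the slot and hook at (397,100), and the tab out at (396,50). I'll measure the lift numerically, comparing the scene camera before and now, since both have an open view.

```bash
python3 - <<'E'
from h import *
import json
a=cv2.imread("pics/scene0.png");b=cams.camera("scene");cv2.imwrite("pics/s5.png",b)
def shift(x0,y0,x1,y1):
    r=[]
    A=cv2.resize(a[y0-4:y1+4,x0-4:x1+4],None,fx=8,fy=8,interpolation=2);B=cv2.resize(b[y0-4:y1+4,x0-4:x1+4],None,fx=8,fy=8,interpolation=2)
    m=cv2.matchTemplate(B,A[32:-32,32:-32],cv2.TM_CCOEFF_NORMED);_,v,_,l=cv2.minMaxLoc(m);return (l[0]-32)/8,(l[1]-32)/8,round(v,3)
print("rib tab end",shift(196,205,212,218),"rib far end",shift(200,188,212,196),"lug",shift(228,196,240,209),"vent",shift(216,195,226,215))
s=json.load(open("w5.json"));im=cv2.imread("pics/w5.png");g=cv2.cvtColor(im,cv2.COLOR_BGR2GRAY).astype(int)
for y in(90,100,120,135,145): 
    w=np.nonzero(g[y,240:270]<80)[0]+240;print(y,w.min(),w.max()) if len(w) else print(y,g[y,240:270])
col=g[70:160,254];print(col.tolist())
M=rot(s["tool_rot"]);f=lambda px,z:((plane("wrist",px,z,s)-s["tool_pos"])@M).round(4).tolist()
k=.64
print("rim corners",f([(314*k,61*k),(480*k,61*k),(477*k,277*k),(317*k,277*k)],.042))
print("rib top tab/far",f([(397.5*k,131*k)],.077),f([(397*k,225*k)],.07))
E
```

```text
rib tab end (-0.25, -1.875, 0.939) rib far end (0.0, -1.25, 0.99) lug (0.0, 0.0, 1.0) vent (0.125, -1.25, 0.952)
90 [218 218 219 219 221 221 213 174 115 107 118 120 120 118 119 118 119 114
 100  94 123 162 197 216 220 220 219 220 219 219]
100 [218 217 217 216 217 217 212 185 129 105 115 118 118 117 117 117 115 111
  97  92 120 148 175 201 214 217 217 217 217 217]
120 249 259
135 249 259
145 [190 164 146 143 144 145 145 144 141 134 131 130 130 130 131 131 130 132
 135 142 144 146 147 147 147 147 148 147 148 147]
[216, 216, 216, 218, 222, 226, 220, 216, 216, 218, 219, 217, 200, 157, 112, 111, 119, 119, 119, 118, 119, 119, 119, 118, 119, 118, 118, 118, 117, 118, 117, 116, 115, 117, 115, 116, 116, 116, 114, 114, 114, 115, 113, 104, 85, 72, 67, 59, 55, 55, 54, 56, 55, 55, 54, 55, 53, 54, 55, 55, 54, 54, 54, 52, 52, 52, 52, 52, 52, 52, 52, 52, 50, 62, 97, 131, 143, 145, 145, 144, 145, 144, 145, 145, 145, 144, 144, 145, 146, 145]
rim corners [[0.1513, -0.0558, 0.1731], [0.1513, 0.0564, 0.173], [0.0005, 0.0564, 0.1735], [0.0004, -0.0557, 0.1736]]
rib top tab/far [[0.0967, 0.0006, 0.1382]] [[0.0392, 0.0004, 0.1454]]
```

The scene patches moved −1.9 px at the rib's tab end, −1.25 px at the far end and 0 at the lug, so the cover is released and leaning. I'll grasp with the tool tilted by the same 4.6°.

>>> send_rows([
  {"tx": 0.033,"ty": 0.0004,"tz": 0.03,"ax": 0,"ay": 0,"az": 0},
  {"tx": 0.033,"ty": 0,"tz": 0.04,"ax": 0,"ay": 0,"az": 0},
  {"tx": 0,"ty": 0,"tz": 0.04,"ax": 0,"ay": 4.6,"az": 0},
  {"tx": 0,"ty": 0,"tz": 0,"ax": 0,"ay": 0,"az": 0},
  {"tx": 0,"ty": 0,"tz": 0,"ax": 0,"ay": 0,"az": 0},
])

```text
time_s: 9.3
tool_pos: [0.5089, -0.1825, 0.1067]
tool_rot: [0.006, 0.988, -0.146, 0.04]
wrist_force: [-0.1, -0.0, -0.2]
gripper_width: 0.0851
grip_force: 0.0
```

>>> send_rows([
  {"tx": 0,"ty": 0,"tz": 0.02,"ax": 0,"ay": 0,"az": 0},
  {"tx": 0,"ty": 0,"tz": 0.02,"ax": 0,"ay": 0,"az": 0},
  {"tx": 0,"ty": 0,"tz": 0.014,"ax": 0,"ay": 0,"az": 0},
  {"tx": 0,"ty": 0,"tz": 0,"ax": 0,"ay": 0,"az": 0},
  {"tx": 0,"ty": 0,"tz": 0,"ax": 0,"ay": 0,"az": 0},
])

```text
time_s: 9.93
tool_pos: [0.5125, -0.1834, 0.0525]
tool_rot: [0.006, 0.988, -0.146, 0.04]
wrist_force: [-0.2, 1.2, -0.5]
gripper_width: 0.0853
grip_force: 0.0
```

>>> send_rows([
  {"tx": -0.003,"ty": -0.0005,"tz": 0.0025,"ax": 0,"ay": 0,"az": 0},
  {"tx": 0,"ty": 0,"tz": 0,"ax": 0,"ay": 0,"az": 0},
])

```text
time_s: 10.18
tool_pos: [0.5092, -0.1817, 0.0489]
tool_rot: [0.006, 0.988, -0.146, 0.04]
wrist_force: [0.6, 0.2, 0.2]
gripper_width: 0.0857
grip_force: 0.0
```

>>> send_rows([
  {"tx": 0,"ty": 0,"tz": 0,"ax": 0,"ay": 0,"az": 0},
  {"tx": 0,"ty": 0,"tz": 0,"ax": 0,"ay": 0,"az": 0},
  {"tx": 0,"ty": 0,"tz": 0,"ax": 0,"ay": 0,"az": 0},
  {"tx": 0,"ty": 0,"tz": 0,"ax": 0,"ay": 0,"az": 0},
  {"tx": 0,"ty": 0,"tz": 0,"ax": 0,"ay": 0,"az": 0},
], gripper=-1)

```text
time_s: 10.8
tool_pos: [0.5094, -0.1818, 0.0489]
tool_rot: [0.006, 0.988, -0.146, 0.04]
wrist_force: [-0.7, -0.3, 1.7]
gripper_width: 0.0108
grip_force: 62.2
```

>>> send_rows([
  {"tx": 0,"ty": 0,"tz": -0.003,"ax": 0,"ay": 0,"az": 0},
  {"tx": 0,"ty": 0,"tz": -0.004,"ax": 0,"ay": 0,"az": 0},
  {"tx": 0,"ty": 0,"tz": -0.005,"ax": 0,"ay": 0,"az": 0},
])

```text
time_s: 11.18
tool_pos: [0.5084, -0.1815, 0.061]
tool_rot: [0.006, 0.988, -0.146, 0.04]
wrist_force: [0.5, -0.9, -1.9]
gripper_width: 0.0109
grip_force: 61.9
```

>>> send_rows([
  {"tx": 0,"ty": 0,"tz": -0.01,"ax": 0,"ay": 0,"az": 0},
  {"tx": 0,"ty": 0,"tz": -0.02,"ax": 0,"ay": 0,"az": 0},
  {"tx": 0,"ty": 0,"tz": -0.03,"ax": 0,"ay": 0,"az": 0},
  {"tx": 0,"ty": 0,"tz": -0.03,"ax": 0,"ay": 0,"az": 0},
  {"tx": 0,"ty": 0,"tz": 0,"ax": 0,"ay": -4.6,"az": 0},
])

```text
time_s: 11.8
tool_pos: [0.5016, -0.1796, 0.1536]
tool_rot: [0.001, 0.989, -0.147, 0.001]
wrist_force: [-0.3, -0.9, -0.6]
gripper_width: 0.011
grip_force: 61.7
```

```bash
python3 - <<'E'
from h import *
import json
s=telemetry.read_state();im=cams.camera("wrist");cv2.imwrite("pics/w6.png",im)
print(s["time_s"],s["tool_pos"],s["gripper_width"],s["grip_force"],s["wrist_force"]);M=rot(s["tool_rot"]);print(M.round(3))
w=cv2.resize(im,(800,600));cv2.imwrite("pics/w6b.png",w)
t=np.array([.488,.1489,s["tool_pos"][2]]);print("to mat, tool axes",M.T@(t-s["tool_pos"]))
a=cv2.imread("pics/scene0.png");hsv=cv2.cvtColor(a,cv2.COLOR_BGR2HSV)
m=cv2.inRange(hsv,(106,80,60),(125,255,255))
n,l,st,c=cv2.connectedComponentsWithStats(m);b=(l==l[190,330]).astype(np.uint8)
cc=cv2.approxPolyDP(max(cv2.findContours(b,0,2)[0],key=cv2.contourArea),5,True)[:,0];print(plane("scene",cc,.004).round(4),plane("scene",cc,.004).mean(0))
a=cv2.imread("pics/top0.png");hsv=cv2.cvtColor(a,cv2.COLOR_BGR2HSV)
m=cv2.inRange(hsv,(106,80,60),(125,255,255))
n,l,st,c=cv2.connectedComponentsWithStats(m);b=(l==l[192,186]).astype(np.uint8)
cc=cv2.boxPoints(cv2.minAreaRect(max(cv2.findContours(b,0,2)[0],key=cv2.contourArea)));print(plane("top",cc,.004).round(4))
E
```

```text
11.8 [ 0.5015902  -0.17955836  0.15361233] 0.010955996318428906 61.725887060165405 [-0.25417443 -0.92458087 -0.6309686 ]
[[ 0.957 -0.29   0.002]
 [-0.29  -0.957 -0.002]
 [ 0.003  0.001 -1.   ]]
to mat, tool axes [-0.10832723 -0.31037756 -0.00075466]
[[0.4015 0.2469 0.004 ]
 [0.3837 0.0704 0.004 ]
 [0.582  0.0499 0.004 ]
 [0.5992 0.2248 0.004 ]] [0.49159031 0.14799078 0.004     ]
[[0.398  0.2466 0.004 ]
 [0.6018 0.2319 0.004 ]
 [0.5801 0.0488 0.004 ]
 [0.3774 0.0682 0.004 ]]
```

View pics/w6b.png

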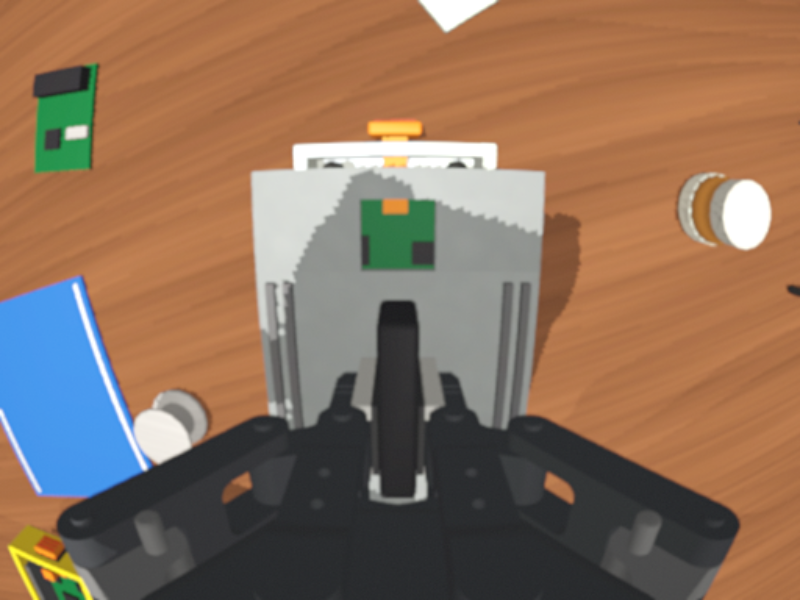

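The cover hangs level in the gripper at (398,300), and the open case with its tab is behind it at (395,130). Now I'll carry it over the mat.

>>> send_rows([
  {"tx": -0.01,"ty": -0.03,"tz": 0,"ax": 0,"ay": 0,"az": 0},
  {"tx": -0.015,"ty": -0.04,"tz": 0,"ax": 0,"ay": 0,"az": 0},
  {"tx": -0.0165,"ty": -0.045,"tz": 0,"ax": 0,"ay": 0,"az": 0},
  {"tx": -0.0165,"ty": -0.045,"tz": 0,"ax": 0,"ay": 0,"az": 0},
  {"tx": -0.0165,"ty": -0.045,"tz": 0,"ax": 0,"ay": 0,"az": 0},
])

```text
time_s: 12.48
tool_pos: [0.4894, 0.0399, 0.1506]
tool_rot: [-0.0, 0.989, -0.147, 0.001]
wrist_force: [-0.4, 0.1, -1.4]
gripper_width: 0.0108
grip_force: 61.7
```

>>> send_rows([
  {"tx": -0.015,"ty": -0.045,"tz": 0,"ax": 0,"ay": 0,"az": 0},
  {"tx": -0.012,"ty": -0.035,"tz": 0,"ax": 0,"ay": 0,"az": 0},
  {"tx": -0.01,"ty": -0.0256,"tz": 0,"ax": 0,"ay": 0,"az": 0},
  {"tx": 0,"ty": 0,"tz": 0,"ax": 0,"ay": 0,"az": 0},
  {"tx": 0,"ty": 0,"tz": 0,"ax": 0,"ay": 0,"az": 0},
])

```text
time_s: 13.1
tool_pos: [0.4849, 0.1497, 0.1505]
tool_rot: [0.0, 0.989, -0.147, 0.0]
wrist_force: [0.9, 0.4, -2.2]
gripper_width: 0.0109
grip_force: 61.7
```

```bash
python3 - <<'E'
from h import *
s=telemetry.read_state();im=cams.camera("wrist");cv2.imwrite("pics/w7.png",im);M=rot(s["tool_rot"])
print(s["time_s"],s["tool_pos"],s["gripper_width"],s["wrist_force"],M.round(3).tolist())
e=plane("wrist",np.array([[252,172],[545,172]])*.64,s["tool_pos"][2]-.0035,s);print("cover edge, tool:",((e-s["tool_pos"])@M).round(4).tolist())
print("err tool",M.T@(np.array([.485,.150,s["tool_pos"][2]])-s["tool_pos"]))
E
```

```text
13.1 [0.48490704 0.1497242  0.15050025] 0.010932519288389552 [ 0.87641622  0.3603064  -2.17166374] [[0.957, -0.29, 0.0], [-0.29, -0.957, -0.0], [0.0, -0.0, -1.0]]
cover edge, tool: [[0.0711, -0.0458, 0.0035], [0.0712, 0.0476, 0.0035]]
err tool [ 8.99413045e-06 -2.90906988e-04  1.65457758e-08]
```

>>> send_rows([
  {"tx": 0,"ty": 0,"tz": 0.03,"ax": 0,"ay": 0,"az": 0},
  {"tx": 0,"ty": 0,"tz": 0.04,"ax": 0,"ay": 0,"az": 0},
  {"tx": 0,"ty": 0,"tz": 0.04,"ax": 0,"ay": 0,"az": 0},
  {"tx": 0,"ty": 0,"tz": 0.022,"ax": 0,"ay": 0,"az": 0},
  {"tx": 0,"ty": 0,"tz": 0,"ax": 0,"ay": 0,"az": 0},
])

```text
time_s: 13.78
tool_pos: [0.4845, 0.1493, 0.0174]
tool_rot: [0.0, 0.989, -0.147, -0.001]
wrist_force: [0.1, 0.5, -1.1]
gripper_width: 0.0107
grip_force: 61.7
```

>>> send_rows([
  {"tx": 0,"ty": 0,"tz": 0.001,"ax": 0,"ay": 0,"az": 0},
  {"tx": 0,"ty": 0,"tz": 0.001,"ax": 0,"ay": 0,"az": 0},
  {"tx": 0,"ty": 0,"tz": 0.001,"ax": 0,"ay": 0,"az": 0},
  {"tx": 0,"ty": 0,"tz": 0,"ax": 0,"ay": 0,"az": 0},
])

```text
time_s: 14.28
tool_pos: [0.485, 0.1502, 0.0157]
tool_rot: [-0.0, 0.989, -0.147, 0.0]
wrist_force: [-0.0, 0.2, -1.6]
gripper_width: 0.0107
grip_force: 61.7
```

>>> send_rows([
  {"tx": 0,"ty": 0,"tz": 0.001,"ax": 0,"ay": 0,"az": 0},
  {"tx": 0,"ty": 0,"tz": 0,"ax": 0,"ay": 0,"az": 0},
])

```text
time_s: 14.52
tool_pos: [0.4849, 0.1502, 0.0144]
tool_rot: [0.0, 0.989, -0.147, -0.0]
wrist_force: [-0.8, 0.2, -1.6]
gripper_width: 0.011
grip_force: 61.7
```

>>> send_rows([
  {"tx": 0,"ty": 0,"tz": 0.001,"ax": 0,"ay": 0,"az": 0},
  {"tx": 0,"ty": 0,"tz": 0,"ax": 0,"ay": 0,"az": 0},
])

```text
time_s: 14.78
tool_pos: [0.4849, 0.1502, 0.0133]
tool_rot: [-0.0, 0.989, -0.147, -0.0]
wrist_force: [0.2, 0.3, -0.9]
gripper_width: 0.0109
grip_force: 61.7
```

>>> send_rows([
  {"tx": 0,"ty": 0,"tz": 0.001,"ax": 0,"ay": 0,"az": 0},
  {"tx": 0,"ty": 0,"tz": 0,"ax": 0,"ay": 0,"az": 0},
])

```text
time_s: 15.02
tool_pos: [0.4849, 0.1502, 0.0124]
tool_rot: [0.0, 0.989, -0.147, -0.0]
wrist_force: [0.3, -0.2, -2.5]
gripper_width: 0.0106
grip_force: 61.7
```

>>> send_rows([
  {"tx": 0,"ty": 0,"tz": 0.0007,"ax": 0,"ay": 0,"az": 0},
  {"tx": 0,"ty": 0,"tz": 0,"ax": 0,"ay": 0,"az": 0},
])

```text
time_s: 15.28
tool_pos: [0.485, 0.1502, 0.0119]
tool_rot: [-0.0, 0.989, -0.147, 0.0]
wrist_force: [-0.1, -0.5, 2.1]
gripper_width: 0.0109
grip_force: 62.2
```

>>> send_rows([
  {"tx": 0,"ty": 0,"tz": 0.0004,"ax": 0,"ay": 0,"az": 0},
  {"tx": 0,"ty": 0,"tz": 0,"ax": 0,"ay": 0,"az": 0},
])

```text
time_s: 15.52
tool_pos: [0.485, 0.1502, 0.0119]
tool_rot: [-0.0, 0.989, -0.147, 0.0]
wrist_force: [-2.6, 0.1, 7.5]
gripper_width: 0.011
grip_force: 63.1
```

>>> send_rows([
  {"tx": 0,"ty": 0,"tz": 0,"ax": 0,"ay": 0,"az": 0},
  {"tx": 0,"ty": 0,"tz": 0,"ax": 0,"ay": 0,"az": 0},
  {"tx": 0,"ty": 0,"tz": 0,"ax": 0,"ay": 0,"az": 0},
  {"tx": 0,"ty": 0,"tz": 0,"ax": 0,"ay": 0,"az": 0},
], gripper=0.2)

```text
time_s: 16.02
tool_pos: [0.485, 0.1502, 0.0113]
tool_rot: [0.0, 0.989, -0.147, -0.0]
wrist_force: [0.6, -0.1, 0.9]
gripper_width: 0.0512
grip_force: 0.0
```

>>> send_rows([
  {"tx": 0,"ty": 0,"tz": -0.02,"ax": 0,"ay": 0,"az": 0},
  {"tx": 0,"ty": 0,"tz": -0.04,"ax": 0,"ay": 0,"az": 0},
  {"tx": 0,"ty": 0,"tz": -0.05,"ax": 0,"ay": 0,"az": 0},
  {"tx": -0.05,"ty": 0,"tz": -0.05,"ax": 0,"ay": 0,"az": 0},
  {"tx": -0.05,"ty": 0,"tz": -0.04,"ax": 0,"ay": 0,"az": 0},
])

```text
time_s: 16.65
tool_pos: [0.395, 0.1772, 0.206]
tool_rot: [-0.0, 0.989, -0.147, 0.0]
wrist_force: [0.7, 0.7, 0.1]
gripper_width: 0.0512
grip_force: 0.0
```

```bash
python3 - <<'E'
from h import *
s=telemetry.read_state();a=cams.camera("scene");t=cams.camera("top");w=cams.camera("wrist")
print(s["time_s"],s["tool_pos"],s["wrist_force"],s["gripper_width"])
cv2.imwrite("pics/v8.png",np.vstack([cv2.resize(np.hstack([a[120:280,150:400],t[130:290,130:380]]),(800,256)),np.hstack([cv2.resize(w,(448,336)),np.zeros((336,352,3),np.uint8)])]))
cv2.imwrite("pics/w8.png",w);cv2.imwrite("pics/s8.png",a)
E
```

```text
16.65 [0.39501512 0.17723637 0.20595545] [0.68828618 0.72182175 0.0954776 ] 0.051201585822002106
```

View pics/v8.png

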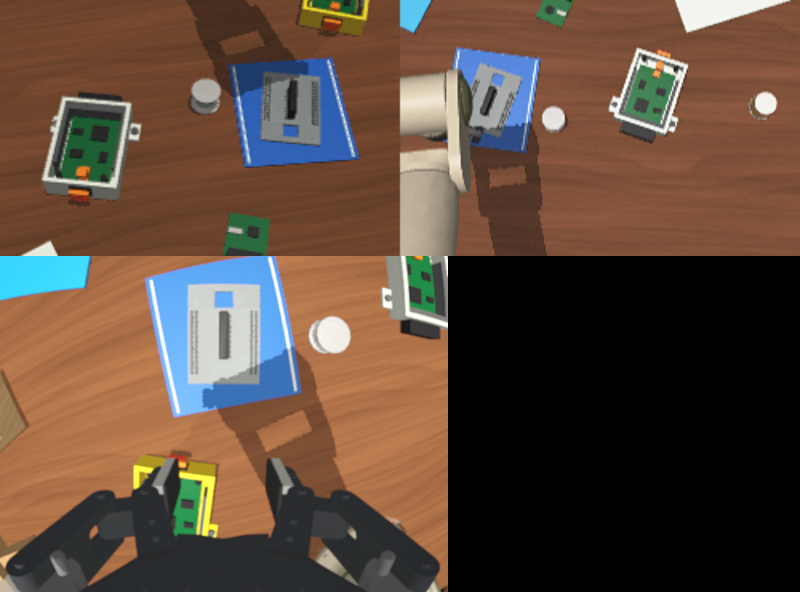

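The cover lies flat, rib up, on the middle of the blue mat: (290,105) in the scene view and (224,333) in the wrist view. The case is open, and the spool, board and jar look where they were. The gripper is clear, so I'll hand in.

```bash
python3 -c "
from rig import ticket
print(ticket.close_job())"
```

```text
the job is handed in; nothing more can be done
None
```

The tab was pressed until the cover sprang up (peak force about 5.5 N), the cover was lifted off by its rib and set down rib-up on the middle of the dark blue mat, and the job was handed in after about 17 s of robot time.

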